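# Fetch the open sorting tray from under the bench shelf onto the scale

### The job

Put the open sorting tray (the plywood one with no dividers) on the scale so the next mix can be weighed into it. It stands under the low wire-deck shelf: take it by its sloping front, draw it straight forward until its back is clear of the shelf's front lip, and only then lift it and set it down gently, flat in the middle of the scale's pan, square with the pan and with its sloping front on the display side. Do not force it against the shelf, and leave the other tray and everything else where they are.

Things in the scene. Friction and masses are not known exactly. Their poses are not given: they have to be found in the camera images.
- open_tray: The tray to fetch: loose plywood scoop-front tray, one compartment, 0.16-0.28 kg. Origin: centre of its floor's underside; z up. Floor 90 (x) x 150 (y) mm, 6 thick; all walls 60 high. Back board upright, outer face x=+45; sides 6 thick, outer faces y=+-75. Front board on the -x side, 9 thick, 150 wide, leans out 35 deg from vertical: outer face from x=-45 at the floor to x=-87 at the rim.
- open_tray_front (a point): Point to pinch on the open tray's leaning front board: middle of its width (y = 0) and of its 9 mm thickness, 11 mm below the rim along the slope; (-75, 0, 51) mm in the tray's frame. Same axes as the tray; a hand in line with the board points 35 degrees from vertical, down and towards the tray's +x.
- open_tray_back (a point): Top outer edge of the open tray's back board, (45, 0, 60) mm in the tray's frame. Same axes as the tray.
- divided_tray: The other tray, to be left alone: same shape, size and frame as the open tray, but with two plywood dividers 9 mm thick running from front to back (three compartments). Stands in the other bay of the shelf.
- riser: Low grey steel bench shelf with a wire deck, fixed, 372 (y) x 200 (x) mm, surface at z=92; 3 upright sheets at y=-184, 0, 184 make 2 bays 180 wide, open front and back. Origin on the bench below its front face; x to the back, z up. Front plate x=0-4: hangs below as a lip to z=72, stands up as a rail to z=130. A tray stands on the bench in each bay, square, rim 40-48 mm out past the plate.
- lip (a point): Middle of the lower front edge of the shelf's lip, 72 mm above the bench; riser's axes. A tray is clear of the lip when its back face is at less than x = 0 in these axes (about 90 mm of travel).
- scale: Compact bench scale, fixed, grey housing. Origin on the bench below the centre of the pan; the display and keys are on its sloping console on the -x side (x = -90 to -160 mm, at most 52 mm high); z up.
- pan (a point): Centre of the top of the scale's flat steel pan, 75 mm above the bench; the pan measures 200 (x) x 230 (y) mm and does not move. Scale's axes.
- shelf_twine: Small cone of cream twine, 76 mm diameter, 105 high, standing in the middle of the shelf. Origin at the centre of its foot.
- bead_jar: Small glass jar with cork, 54 mm diameter, 62 high, standing on the bench in the middle, between and in front of the shelf and the scale. Origin at the centre of its foot.
- dried_orange: Half a dried orange lying on its flat side, 72 mm diameter, 33 high, near the robot on the left. Origin at the centre of its flat side.
- glue_gun: Black glue gun lying on its side, 36 mm high, some 160 x 110 mm, near the robot on the right. Origin under the middle of its barrel, x towards the nozzle.
- pine_cone: Pine cone standing on its base, 65 mm diameter, 60 high, at the right side of the bench. Origin at the centre of its foot.
- twine_cone: Big cone of cream twine, 112 mm diameter, 190 high, standing at the left side of the bench. Origin at the centre of its foot.
Not all that is in view belongs to the job. What is shaped like the open_tray but blue is not meant.

How it is judged (in metres and radians):
On the way:
1. the open tray has been drawn forward along the bench until its back is clear of the shelf's lip (x of open_tray_back in the frame of lip below 0 m and height (world z) of open_tray below 0.03 m and angle between open_tray's own z axis and vertical below 0.3 rad).
At the end, for the whole second after the job is handed in: The open tray stands flat and at rest on the scale's pan, touching it within 4 mm and level within 0.06 rad, its floor centred on the pan within 30 mm, square with it within 0.2 rad, sloping front on the display side (horizontal distance between open_tray and pan below 0.03 m and z of open_tray in the frame of pan between -0.004 and 0.004 m and angle between open_tray's own z axis and vertical below 0.06 rad and angle between the x axis of open_tray and the x axis of pan, either way round below 0.2 rad and x of open_tray_front in the frame of pan below -0.03 m and linear speed of open_tray below 0.01 m/s).
It fails at once if the open tray is forced against the shelf (more than 25 N) (contact force between open_tray and riser above 25 N).
It fails at once if the tray is banged down on the scale (more than 60 N) (contact force between open_tray and scale above 60 N).
It fails at once if the tray is let fall onto the scale from more than 10 mm (horizontal distance between open_tray and pan below 0.15 m and z of open_tray in the frame of pan above 0.01 m and contact force between open_tray and the fingers below 0.05 N and contact force between open_tray and scale below 0.05 N).
It fails at once if the divided tray is shifted by more than 25 mm (distance of divided_tray from where it was at the start of the episode above 0.025 m).
It fails at once if a bystander is shifted by more than 30 mm or knocked over (distance of any of shelf_twine, bead_jar, dried_orange, glue_gun, pine_cone, twine_cone from where it was at the start of the episode above 0.03 m or angle between any of shelf_twine, bead_jar, pine_cone, twine_cone's own z axis and vertical above 0.5 rad).
It also fails if it takes over 50 s, if anything falls off the work surface, if the arm or the gripper's body presses on something with over 40 N, if the wrist force passes 120 N, or if a joint passes its speed limit or range.

### The arm

A 6-joint arm with a two-finger parallel gripper is mounted at the origin on the work surface. World frame = base frame: x ahead of the robot, y to its left, z up, the work surface at z = 0. Lengths are in mm, angles in rad, forces in N, time in s.
With the tool pointing down it reaches from about 350 to 975 mm from the base axis. Payload 7.1 kg.
Tool frame: the origin (TCP) lies at the very end of the fingers, on their centre line; the grasp point (between the pads) lies 19 mm behind it (ctrl.grip_depth is the distance from the TCP to the grasp point, in mm); x points along the fingers, z is the direction in which the jaws open and shut, and the axes are right-handed (so a half turn about x gives the same grasp; the last joint's range is limited). The gripper opens to 88 mm and grips with 3 to 60 N. Pads are 20 mm wide; open, the fingers measure 115 mm over their backs; the gripper's body (75 mm by 178 mm) begins 61 mm behind the grasp point.
Start: joints at [-1.129, 0.423, 1.63, -0, 1.089, -0.019], TCP at [277.93, -559.786, 222.675] pointing down, gripper open.
Joint ranges: [-3, 3], [-0.9, 2.11], [0.09, 2.58], [-1.31, 4.45], [0.11, 2.69], [-2.54, 2.54]. Speed limits (rad/s): [2.39, 2.39, 3.01, 3.14, 3.14, 3.14].

### API

Orientations are given as a rotation vector (axis times angle).
In Python, from workcell import ctrl gives the robot as it stands. The module is installed in compiled form; this text tells all that it offers.
- The arm moves only by the tool send_rows, never from a script. Its argument "rows" is a list of rows, each a list of 4 numbers: the shift along the tool's x, y, z in mm, then the turn about the tool's x in rad. In form: [[x, y, z, turn], ...]. A call has 1 to 10 rows; each row shifts and turns the pose as measured when the row begins, along the tool's axes as they then stand; what a row does not reach is not made up. A row lasts 1/12 s, in which the tool goes at most 41.7 mm and 7.16 degrees, less where a joint would pass 70% of its speed; a pose out of reach is approached as far as the arm can. A call with a gripper value outside its range is refused whole. "fingers" is the opening, from 0 (shut) to 1 (fully open), set as the call begins (left out, the last holds). The fingers move at their own pace and stop on an object; the grip force is fixed at half the most. Time passes only in rows, so rows that do not move let the fingers close. It gives the time, the measured TCP pose, the force and the opening at its end, in the units of the state.
- ctrl.get_obs(): the state, without advancing time (a new reading comes with each control period).
- ctrl.get_image(name): name is "side" or "top" or "wrist"; returns a dict with "img" (480x640x3 uint8, red, green, blue), "depth" (480x640 float32, mm along the optical axis (not along the pixel's ray), 0 where there is no reading), "mtx" (3x3 intrinsics, pixels), "world_from_camera" (4x4, takes a point from camera to world coordinates). Camera axes: x right, y down, z forward; pixel columns grow to the right and rows downward; lengths in mm; the calibration is good to about 2 mm. A picture is of the moment at which its call begins.
- ctrl.close_job(): hands the job in, once; it reports no verdict.
The state is a dict: "t": time; "qpos": joint angles; "qvel": joint speeds; "joint_torque": joint torques, N m; "ee_pos": TCP position; "orientation": TCP orientation; "ft_force": force on the tool from outside, world axes, zero at the start; "moment": the same for the moment, N m; "width": finger opening in mm.
Only numpy, scipy, OpenCV 4.12 (cv2) and the standard library are available. Lean on these libraries where they do the work, as an engineer would, in place of code of your own. Each camera call takes 0.05 s, during which the arm holds its last target.

## Working session

There is one attempt and no reset: what is moved stays moved. The work goes in short steps, Python scripts to look and compute and a tool call to move; the robot and the scene stay as the last step left them, time stands still between calls to the robot, and variables do not carry over. Pictures are saved under pics/ and viewed, and the job is handed in when it is done.

Besides the shell and the picture viewer there is one more tool, called after ">>>" as name(argument=value, ...) on one line, values as JSON. send_rows: Moves the arm, as the interface text tells. Its arguments: {"type":"object","properties":{"rows":{"type":"array"},"fingers":{"type":"number"}},"required":["rows"]}

```bash
mkdir -p pics; python3 - <<'E'
from workcell import ctrl
import cv2,numpy as np
o=ctrl.get_obs(); print(o['t'],o['ee_pos'],o['orientation'],o['width'],o['ft_force'])
for n in ['side','top','wrist']:
    d=ctrl.get_image(n); cv2.imwrite(f'pics/{n}0.png',d['img'][:,:,::-1]); np.savez(f'{n}0.npz',**d)
    print(n,d['mtx'].tolist(),np.round(d['world_from_camera'],3).tolist())
E
```

```text
0.0 [ 277.67775324 -559.31514668  221.89802258] [ 0.86430401  1.39396018 -0.86295342] 87.69446740052673 [-1.01723287 -1.26192848  0.58143112]
side [[576.4963650013154, 0.0, 328.2301790834832], [0.0, 576.4963650013154, 238.37505637075975], [0.0, 0.0, 1.0]] [[-0.995, -0.056, 0.084, 359.907], [-0.101, 0.56, -0.822, 1419.648], [-0.001, -0.826, -0.563, 1049.764], [0.0, 0.0, 0.0, 1.0]]
top [[474.2958830407118, 0.0, 313.46780330724926], [0.0, 474.2958830407118, 241.77872093773922], [0.0, 0.0, 1.0]] [[0.007, -0.997, 0.083, 426.369], [-1.0, -0.006, 0.018, -9.652], [-0.018, -0.083, -0.996, 1296.458], [0.0, 0.0, 0.0, 1.0]]
wrist [[357.63206166062747, 0.0, 322.8552454860337], [0.0, 357.63206166062747, 244.5311355839201], [0.0, 0.0, 1.0]] [[0.445, -0.866, -0.228, 339.825], [-0.895, -0.43, -0.114, -529.154], [0.0, 0.255, -0.967, 383.906], [0.0, 0.0, 0.0, 1.0]]
```

View pics/side0.png

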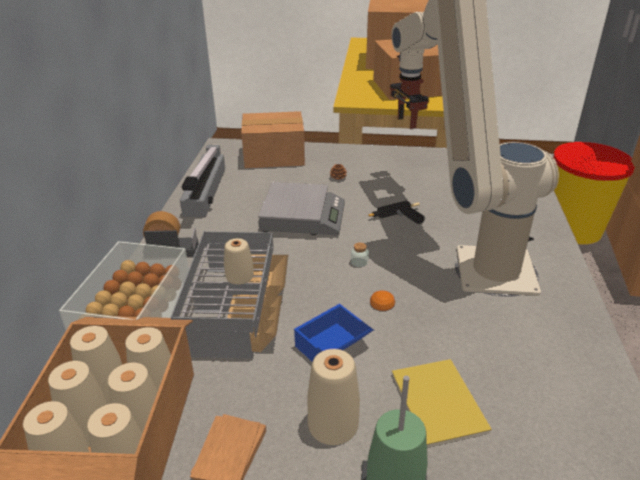

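View pics/top0.png

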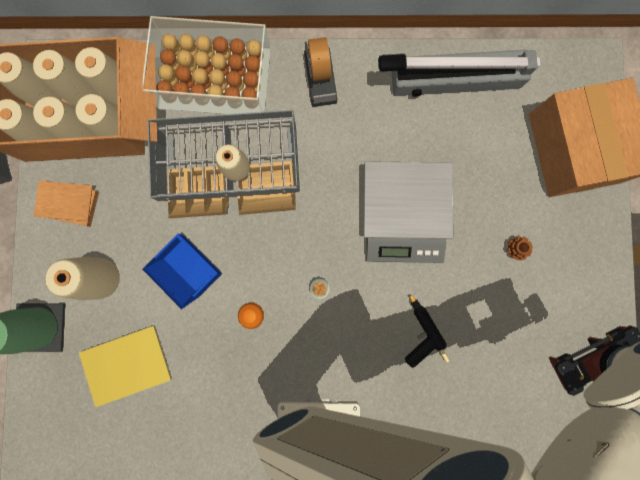

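View pics/wrist0.png

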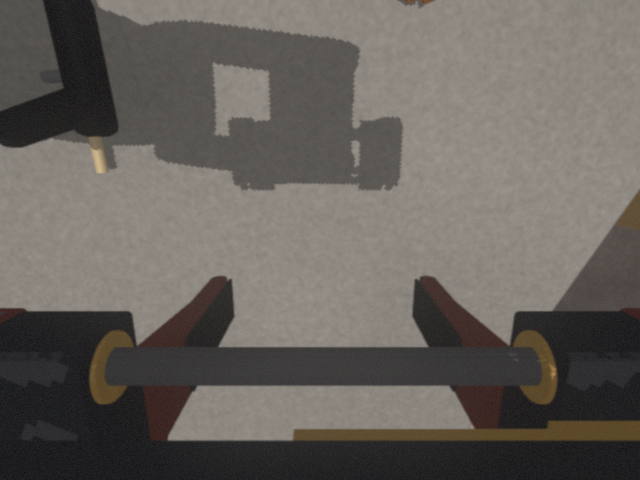

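The top view shows the shelf at px (150–298, 113–198). The left tray's front at (198,205) seems to have dividers, and the right tray's at (267,203) seems open. The scale is at (365–452, 162–262) with its display towards the robot. I'll zoom in to confirm.

```bash
cat > h.py <<'E'
import numpy as np,cv2
def load(n): return dict(np.load(n+'.npz'))
def pts(d):
    v,u=np.mgrid[0:480,0:640]; K=d['mtx']; z=d['depth']
    p=np.stack([(u-K[0,2])/K[0,0]*z,(v-K[1,2])/K[1,1]*z,z],-1)
    W=d['world_from_camera']; return p@W[:3,:3].T+W[:3,3]
def ray(d,u,v,h):
    K=d['mtx'];W=d['world_from_camera'];r=W[:3,:3]@np.array([(u-K[0,2])/K[0,0],(v-K[1,2])/K[1,1],1.]);o=W[:3,3]
    return o+r*(h-o[2])/r[2]
E
python3 - <<'E'
from h import *
d=load('top0');im=d['img'][:,:,::-1]
cv2.imwrite('pics/topz.png',cv2.resize(im[105:270,140:470],(800,400),interpolation=cv2.INTER_CUBIC))
P=pts(d)
# scale pan: heights 65..85
Z=P[...,2]
m=np.zeros(Z.shape,np.uint8);m[150:250,355:462]=(abs(Z-75)[150:250,355:462]<8)
q=P[m>0][:,:2].astype(np.float32);r=cv2.minAreaRect(q);print('pan',r,np.median(Z[m>0]),cv2.boxPoints(r).tolist())
for v in range(165,222,3): print(v,[ '%d,%d'%(P[v,u,0],P[v,u,2]) for u in (180,198,215,252,266,284)])
for u in (238,239,240,241,242,243,290,291,292,293,294,295,296): print(u,P[209,u].round(),P[200,u].round())
E
```

```text
pan ((641.273681640625, -232.38880920410156), (230.19351196289062, 200.61634826660156), 89.56434631347656) 74.0074780840805 [[540.09326171875, -346.71954345703125], [740.703857421875, -348.24493408203125], [742.4541015625, -118.05807495117188], [541.843505859375, -116.53268432617188]]
165 ['748,-1', '747,0', '748,0', '733,60', '734,56', '735,51']
168 ['725,59', '725,59', '725,57', '728,46', '731,33', '734,21']
171 ['717,58', '719,48', '723,32', '727,16', '730,4', '730,4']
174 ['702,88', '718,15', '721,5', '722,3', '721,5', '702,88']
177 ['693,90', '712,7', '712,5', '713,5', '713,5', '426,1296']
180 ['686,89', '704,4', '705,0', '705,2', '704,5', '686,89']
183 ['677,92', '695,6', '678,89', '695,9', '697,0', '678,91']
186 ['669,92', '686,8', '670,88', '687,9', '688,4', '671,88']
189 ['661,92', '678,7', '662,88', '655,129', '655,131', '658,113']
192 ['654,89', '655,86', '647,131', '652,103', '654,91', '657,78']
195 ['639,126', '643,107', '645,98', '662,6', '662,6', '663,5']
198 ['640,81', '653,8', '654,5', '653,8', '653,12', '653,15']
201 ['645,5', '645,4', '645,7', '644,17', '643,23', '
[... 186 characters left out ...]
13,57', '613,57']
213 ['603,61', '604,55', '604,58', '604,58', '613,-2', '614,-5']
216 ['596,57', '604,1', '604,3', '605,0', '605,0', '605,3']
219 ['595,-1', '595,4', '595,3', '426,1296', '597,-4', '597,0']
238 [624. 224.   1.] [640. 214.  58.]
239 [616. 211.  59.] [640. 211.  58.]
240 [616. 208.  57.] [640. 209.  54.]
241 [616. 206.  57.] [644. 210.  34.]
242 [616. 203.  56.] [647. 210.  18.]
243 [616. 201.  53.] [649. 209.   6.]
290 [616.  75.  61.] [644.  78.  33.]
291 [616.  73.  56.] [645.  75.  33.]
292 [616.  70.  58.] [644.  72.  36.]
293 [617.  68.  56.] [640.  68.  61.]
294 [616.  65.  61.] [640.  65.  60.]
295 [616.  62.  59.] [647.  65.  17.]
296 [625.  63.   1.] [651.  64.  -6.]
```

View pics/topz.png

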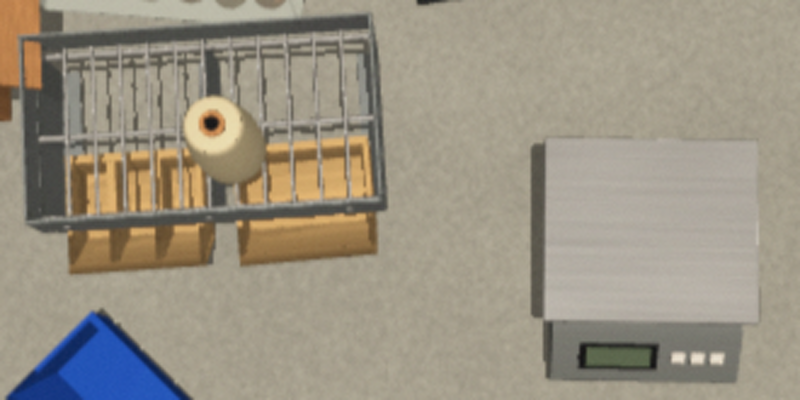

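The zoomed view (2.4x crop) shows no dividers in the right tray (zoom 240–375, 140–262), so that is the open one. The left tray has two dividers. Next I'll measure the shelf yaw, the tray rim and the bystanders.

```bash
python3 - <<'E'
from h import *
d=load('top0');P=pts(d);Z=P[...,2];X=P[...,0];Y=P[...,1]
def fit(q,n):
    q=q[:, :2].astype(np.float32);a=cv2.fitLine(q,cv2.DIST_HUBER,0,0.01,0.01).ravel()
    s=np.sign(a[1]);print(n,len(q),'centre',a[2:].round(1),'yaw',np.arctan2(-a[0]*s,a[1]*s).round(4),'range y',q[:,1].min().round(),q[:,1].max().round())
m=(Z>120)&(Z<136)&(X<675)&(X>615)&(Y>20)&(Y<390);m[:, :140]=0;m[:185]=0
fit(P[m],'rail top')
# front plate crossing per column
h=cv2.cvtColor(d['img'],cv2.COLOR_RGB2HSV)
w=(h[...,0]>8)&(h[...,0]<28)&(h[...,1]>80)
rows=[]
for u in range(242,292):
    vs=np.where(w[195:225,u])[0]
    if len(vs): rows.append(ray(d,u,195+vs.max()+.5,60))
fit(np.array(rows),'open rim front edge@60')
rows=[]
for u in range(172,224):
    vs=np.where(w[195:225,u])[0]
    if len(vs): rows.append(ray(d,u,195+vs.max()+.5,60))
fit(np.array(rows),'div rim front@60')
# open tray rim ends
for v in (206,208,210):
    us=np.where(w[v,230:305])[0]+230; print(v,us.min(),us.max(),ray(d,us.min()-.5,v,60).round(1),ray(d,us.max()+.5,v,60).round(1))
for n,u,v,hh in [('twine',229,155,197),('jar',319,288,62),('orange',250,316,15),('cone',519,248,40),('blueR',220,272,50)]: print(n,ray(d,u,v,hh).round(),P[v,u].round())
E
```

```text
rail top 287 centre [650.1 221.1] yaw 0.0695 range y 54.0 389.0
open rim front edge@60 50 centre [609.3 126.4] yaw 0.0979 range y 73.0 202.0
div rim front@60 52 centre [596.3 319.5] yaw 0.072 range y 252.0 387.0
206 239 295 [623.3 211.8  60. ] [623.9  61.1  60. ]
208 239 295 [618.  211.7  60. ] [618.6  61.1  60. ]
210 239 285 [612.6 211.6  60. ] [613.2  87.4  60. ]
twine [723. 212. 197.] [723. 212. 199.]
jar [409.  -2.  62.] [409.  -2.  63.]
orange [333. 183.  15.] [334. 180.  35.]
cone [ 518. -528.   40.] [ 517. -525.   47.]
blueR [449. 259.  50.] [450. 267.  13.]
```

The tool can only shift and roll about its own axis, so the hand stays vertical and can't line up with the 35° board. Squeezing the board with vertical fingers would tip the tray. So my plan is:
1. Open the fingers across the tray, hook them behind the front board, and draw the tray forward.
2. Pinch the upright back board to lift the tray.

First I'll work out the tool axes.

```bash
cat >> h.py <<'E'
from scipy.spatial.transform import Rotation as R
def go(o,target,zaxis):
    """delta in tool axes to target; turn so that tool z -> zaxis (either sign, both printed)"""
    M=R.from_rotvec(o['orientation']).as_matrix()
    d=np.array(target,float)-o['ee_pos']
    print('pos',o['ee_pos'].round(1),'dW',d.round(1),'d tool',(M.T@d).round(1),'tilt deg',np.degrees(np.arccos(-M[2,0])).round(2),'q',np.round(o['qpos'],2),'F',o['ft_force'].round(1),'w',round(o['width'],1),'t',round(o['t'],2))
    print('tool axes cols\n',M.round(3))
    for s in (1,-1):
        a=M.T@(s*np.array(zaxis,float)); print('turn to',s,'->',np.arctan2(-a[1],a[2]).round(4))
E
python3 - <<'E'
from h import *
from workcell import ctrl
f=np.array([np.cos(.07),np.sin(.07),0]);l=np.array([-f[1],f[0],0])
o=ctrl.get_obs()
go(o,[560,132,220],l)
W=load('wrist0')['world_from_camera'];M=R.from_rotvec(o['orientation']).as_matrix()
print('cam in tool',M.T@(W[:3,3]-o['ee_pos']))
E
```

```text
pos [ 277.8 -559.4  222.1] dW [282.2 691.4  -2.1] d tool [   2.7  560.3 -493.8] tilt deg 0.07 q [-1.13  0.42  1.63 -0.    1.09 -0.02] F [-0.3  0.8 -0.1] w 87.5 t 0.15
tool axes cols
 [[-0.001  0.896  0.445]
 [ 0.001  0.445 -0.896]
 [-1.     0.    -0.001]]
turn to 1 -> -2.7508
turn to -1 -> 0.3908
cam in tool [-161.82532171   69.04920593    0.31656764]
```

>>> send_rows(rows=[[0,28,-25,0],[0,28,-25,0],[0,28,-25,0],[0,28,-25,0],[0,28,-25,0],[0,28,-25,0],[0,28,-25,0],[0,28,-25,0],[0,28,-25,0],[0,28,-25,0]])

```text
t: 0.98
ee_pos: [419.3, -203.0, 219.5]
orientation: [0.872, 1.39, -0.873]
ft_force: [-0.5, -0.6, -0.3]
width: 87.8
```

>>> send_rows(rows=[[0,28,-25,0],[0,28,-25,0],[0,28,-25,0],[0,28,-25,0],[0,28,-25,0],[0,28,-25,0],[0,28,-25,0],[0,28,-25,0],[0,0,0,0.1],[0,0,0,0.1]])

```text
t: 1.82
ee_pos: [538.5, 97.3, 219.1]
orientation: [1.022, 1.318, -1.021]
ft_force: [-0.1, -0.6, -0.8]
width: 87.8
```

```bash
cat > g.py <<'E'
from h import *
import sys
from workcell import ctrl
yaw=float(sys.argv[4]) if len(sys.argv)>4 else .07
l=np.array([-np.sin(yaw),np.cos(yaw),0])
go(ctrl.get_obs(),[float(a) for a in sys.argv[1:4]],l)
E
python3 g.py 636.5 137 150
```

```text
pos [538.5  97.3 219.1] dW [ 98.   39.7 -69.1] d tool [ 69.1 104.8 -13.9] tilt deg 0.06 q [0.16 0.31 1.81 0.   1.02 1.47] F [-0.1 -0.6 -0.8] w 87.8 t 1.82
tool axes cols
 [[ 0.     0.968  0.249]
 [ 0.001  0.249 -0.968]
 [-1.     0.    -0.001]]
turn to 1 -> -2.9596
turn to -1 -> 0.1819
```

>>> send_rows(rows=[[0,0,0,0.09],[0,0,0,0.09],[0,0,0,0]])

```text
t: 2.07
ee_pos: [538.3, 99.8, 218.1]
orientation: [1.163, 1.24, -1.163]
ft_force: [0.2, -0.1, 0.7]
width: 87.7
```

```bash
python3 g.py 636.5 137 220; python3 - <<'E'
from workcell import ctrl
import cv2,numpy as np
d=ctrl.get_image('wrist'); cv2.imwrite('pics/w1.png',d['img'][:,:,::-1]); np.savez('w1.npz',**d)
E
```

```text
pos [538.3  99.8 218.1] dW [98.2 37.2  1.9] d tool [ -2.  100.4 -31. ] tilt deg 0.09 q [0.16 0.32 1.81 0.   1.02 1.67] F [ 0.2 -0.1  0.7] w 87.7 t 2.07
tool axes cols
 [[-0.001  0.998  0.063]
 [ 0.001  0.063 -0.998]
 [-1.    -0.001 -0.001]]
turn to 1 -> 3.1345
turn to -1 -> -0.0071
```

View pics/w1.png

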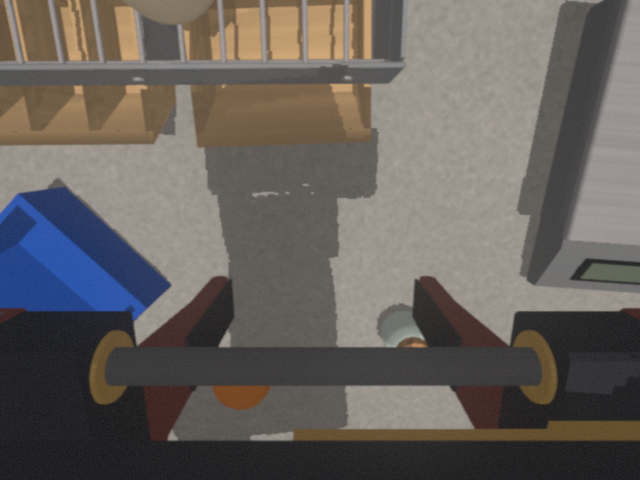

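In the wrist view, the open tray's front rim runs from px (197,147) to (372,144) and the shelf rail's top edge lies at rows 66–82. I'll measure both.

```bash
python3 - <<'E'
from h import *
d=load('w1');P=pts(d)
for v in list(range(60,92,3))+list(range(92,152,4)): print(v,*[P[v,u].round(0) for u in (220,285,345)])
h=cv2.cvtColor(d['img'],cv2.COLOR_RGB2HSV);w=(h[...,0]>8)&(h[...,0]<28)&(h[...,1]>80)
rows=[];bk=[]
for u in range(205,366,5):
    vs=np.where(w[92:165,u])[0]+92; rows.append(ray(d,u,vs.max()+.5,60))
rows=np.array(rows);p=np.polyfit(rows[:,1],rows[:,0],1);print('rim outer @60: at y137',np.polyval(p,137),'yaw',-p[0])
for v in (100,115,130,140):
    us=np.where(w[v,180:400])[0]+180;print(v,us.min(),us.max(),ray(d,us.min()-.5,v,60).round(1),ray(d,us.max()+.5,v,60).round(1))
E
```

```text
60 [667. 184.  88.] [670. 136.  87.] [672.  91.  91.]
63 [657. 172. 130.] [660. 131. 129.] [662.  93. 130.]
66 [655. 172. 130.] [658. 131. 130.] [661.  92. 128.]
69 [653. 172. 130.] [657. 131. 126.] [659.  92. 126.]
72 [654. 175. 119.] [656. 132. 118.] [659.  92. 116.]
75 [653. 178. 108.] [657. 133. 107.] [660.  91. 105.]
78 [653. 181.  99.] [656. 134.  98.] [658.  91. 103.]
81 [653. 184.  88.] [656. 135.  85.] [659.  90.  84.]
84 [653. 188.  74.] [667. 144.   6.] [671.  86.   5.]
87 [660. 207.   5.] [664. 144.   7.] [668.  86.   7.]
90 [658. 207.   4.] [661. 144.   6.] [665.  85.   7.]
92 [656. 207.   5.] [660. 144.   5.] [663.  85.   8.]
96 [652. 206.   7.] [655. 143.  11.] [659.  85.  13.]
100 [648. 205.  13.] [651. 142.  18.] [654.  85.  20.]
104 [643. 203.  20.] [647. 141.  22.] [650.  85.  27.]
108 [639. 201.  25.] [643. 141.  29.] [646.  85.  31.]
112 [635. 200.  32.] [639. 140.  34.] [642.  86.  39.]
116 [631. 198.  38.] [635. 139.  41.] [638.  86.  44.]
120 [628. 197.  42.] [631. 138.  48.] [634.  86.  48.]
124 [624. 195.  48.] [627. 138.  52.] [631.  86.  53.]
128 [620. 193.  54.] [624. 137.  55.] [627.  86.  58.]
132 [617. 192.  58.] [620. 137.  60.] [624.  85.  60.]
136 [613. 192.  60.] [617. 136.  60.] [620.  85.  61.]
140 [610. 192.  60.] [614. 136.  60.] [617.  85.  60.]
144 [607. 192.  60.] [610. 136.  60.] [615.  81.   1.]
148 [603. 209.  -1.] [607. 142.  -1.] [611.  81.   1.]
rim outer @60: at y137 610.688067879784 yaw 0.09647375992836382
100 193 369 [640.9 214.6  60. ] [650.3  67.   60. ]
115 195 369 [629.1 213.3  60. ] [638.5  65.8  60. ]
130 197 370 [617.1 211.9  60. ] [626.5  63.8  60. ]
140 198 369 [609.  211.3  60. ] [618.3  63.9  60. ]
```

>>> send_rows(rows=[[0,26,-8,0.007],[0,26,-8,0],[0,26,-8,0],[0,25,-7.5,0],[0,0,0,0],[0,0,0,0]])

```text
t: 2.62
ee_pos: [640.6, 137.8, 216.4]
orientation: [1.15, 1.249, -1.155]
ft_force: [-0.2, 0.1, 0.5]
width: 87.7
```

```bash
python3 g.py 639 137.5 56
```

```text
pos [640.6 137.8 216.4] dW [  -1.6   -0.3 -160.4] d tool [160.4  -0.8   0.2] tilt deg 0.28 q [0.19 0.48 1.56 0.   1.11 1.69] F [-0.2  0.1  0.5] w 87.7 t 2.62
tool axes cols
 [[-0.005  0.997  0.077]
 [ 0.     0.077 -0.997]
 [-1.    -0.005 -0.   ]]
turn to 1 -> -3.1342
turn to -1 -> 0.0074
```

>>> send_rows(rows=[[25,-0.5,0,0],[25,-0.5,0,0],[25,-0.5,0,0],[25,0,0,0],[20,0,0,0],[0,0,0,0.007]])

```text
t: 3.12
ee_pos: [635.5, 135.2, 94.4]
orientation: [1.149, 1.249, -1.152]
ft_force: [-0.7, -0.3, -0.5]
width: 87.8
```

```bash
python3 g.py 639 137.5 56; python3 - <<'E'
from workcell import ctrl
import cv2,numpy as np
d=ctrl.get_image('wrist'); cv2.imwrite('pics/w2.png',d['img'][:,:,::-1]); np.savez('w2.npz',**d)
d=ctrl.get_image('side'); cv2.imwrite('pics/s2.png',cv2.resize(d['img'][200:380,150:390,::-1],(800,600)))
E
```

```text
pos [635.5 135.2  94.4] dW [  3.5   2.3 -38.4] d tool [38.4  3.8 -2. ] tilt deg 0.17 q [0.19 0.62 1.64 0.   0.89 1.68] F [-0.7 -0.3 -0.5] w 87.8 t 3.12
tool axes cols
 [[-0.003  0.997  0.08 ]
 [ 0.     0.08  -0.997]
 [-1.    -0.003 -0.   ]]
turn to 1 -> -3.1311
turn to -1 -> 0.0105
```

View pics/w2.png

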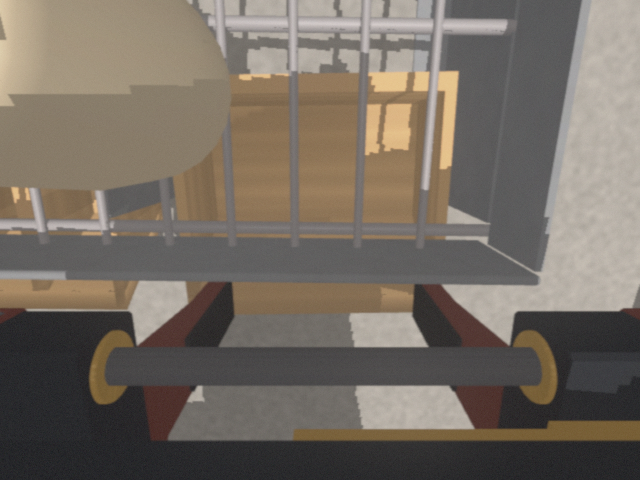

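View pics/s2.png

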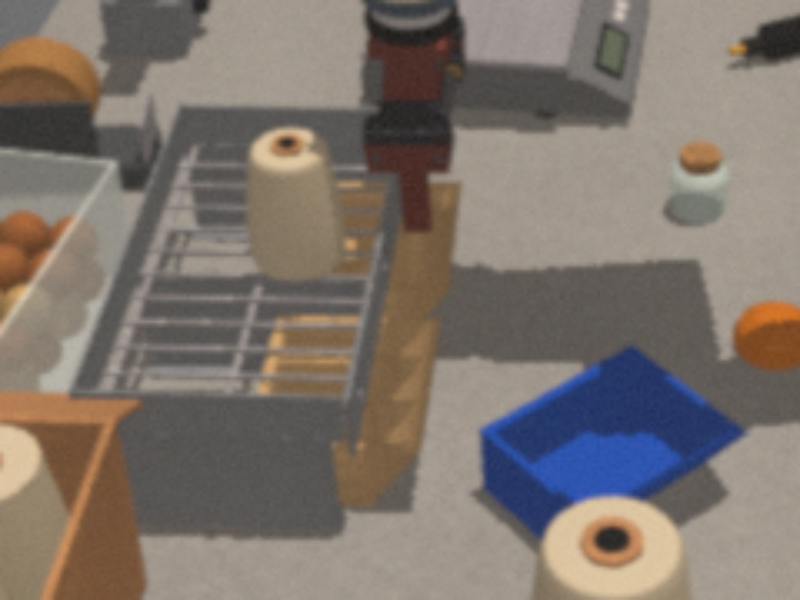

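The fingers sit between the front board and the rail (zoom 415,225), above the rim, as planned. I'll correct by a few millimetres and go down to hook depth.

>>> send_rows(rows=[[0,4,-2,0],[8,0,0,0],[8,0,0,0],[8,0,0,0],[8,0,0,0],[4,0,0,0],[0,0,0,0]])

```text
t: 3.8
ee_pos: [644.3, 138.6, 66.8]
orientation: [1.156, 1.242, -1.142]
ft_force: [-0.4, -0.8, 0.3]
width: 88.0
```

```bash
python3 g.py 639 137.5 56; 
```

```text
pos [644.3 138.6  66.8] dW [ -5.3  -1.1 -10.8] d tool [10.8 -5.4  0.7] tilt deg 0.53 q [0.19 0.66 1.64 0.   0.83 1.68] F [-0.4 -0.8  0.3] w 88.0 t 3.8
tool axes cols
 [[ 0.009  0.997  0.081]
 [ 0.003  0.081 -0.997]
 [-1.     0.009 -0.002]]
turn to 1 -> -3.1309
turn to -1 -> 0.0107
```

>>> send_rows(rows=[[0,-5,0.5,0],[0,0,0,0],[5,0,0,0],[0,0,0,0]])

```text
t: 4.13
ee_pos: [640.2, 137.8, 61.6]
orientation: [1.157, 1.24, -1.14]
ft_force: [-1.0, -1.1, 0.6]
width: 87.6
```

```bash
python3 g.py 639 137.5 56; 
```

```text
pos [640.2 137.8  61.6] dW [-1.2 -0.3 -5.6] d tool [ 5.5 -1.3  0.3] tilt deg 0.68 q [0.19 0.66 1.65 0.   0.82 1.68] F [-1.  -1.1  0.6] w 87.6 t 4.13
tool axes cols
 [[ 0.011  0.997  0.081]
 [ 0.003  0.081 -0.997]
 [-1.     0.012 -0.002]]
turn to 1 -> -3.1305
turn to -1 -> 0.0111
```

>>> send_rows(rows=[[3,-1,0,0],[3.5,0,0,0],[0,0,0,0],[0,-5,0,0],[0,-5,0,0],[0,-5,0,0],[0,-5,0,0],[0,-5,0,0]])

```text
t: 4.8
ee_pos: [615.1, 136.0, 54.9]
orientation: [1.16, 1.236, -1.135]
ft_force: [0.2, -0.0, 0.7]
width: 88.0
```

```bash
python3 g.py 639 137.5 56; 
```

```text
pos [615.1 136.   54.9] dW [23.9  1.5  1.1] d tool [-0.6 23.9  0.4] tilt deg 1.02 q [0.2  0.64 1.72 0.   0.76 1.69] F [ 0.2 -0.   0.7] w 88.0 t 4.8
tool axes cols
 [[ 0.017  0.997  0.081]
 [ 0.004  0.081 -0.997]
 [-1.     0.018 -0.003]]
turn to 1 -> -3.1305
turn to -1 -> 0.0111
```

```bash
python3 - <<'E'
from workcell import ctrl
import cv2,numpy as np
d=ctrl.get_image('wrist')
a=d['img'][150:400,100:550,::-1]
d=ctrl.get_image('side'); b=d['img'][200:380,150:390,::-1]
cv2.imwrite('pics/c3.png',np.hstack([cv2.resize(a,(400,300)),cv2.resize(b,(400,300))]))
E
```

```text
(no output)
```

View pics/c3.png

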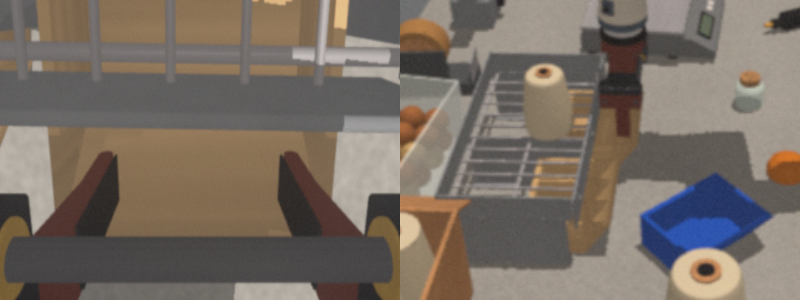

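The open tray's front now sticks out past the divided tray's, so the hook is working. I'll keep pulling.

>>> send_rows(rows=[[0,-7,0,-0.005],[0,-7,0,-0.005],[0,-7,0,0],[0,-7,0,0],[0,-7,0,0],[0,-7,0,0],[0,-7,0,0],[0,0,0,0]])

```text
t: 5.57
ee_pos: [558.5, 130.8, 53.9]
orientation: [1.149, 1.244, -1.13]
ft_force: [-0.7, 0.1, -0.2]
width: 88.0
```

```bash
python3 g.py 639 137.5 56;python3 - <<'E'
from workcell import ctrl
import cv2,numpy as np
d=ctrl.get_image('wrist')
a=d['img'][150:400,100:550,::-1]
d=ctrl.get_image('side'); b=d['img'][200:380,150:390,::-1]
cv2.imwrite('pics/c4.png',np.hstack([cv2.resize(a,(400,300)),cv2.resize(b,(400,300))]))
E
```

```text
pos [558.5 130.8  53.9] dW [80.5  6.7  2.1] d tool [-1.  80.8  0.8] tilt deg 0.78 q [0.21 0.59 1.84 0.   0.7  1.69] F [-0.7  0.1 -0.2] w 88.0 t 5.57
tool axes cols
 [[ 0.013  0.996  0.092]
 [ 0.003  0.092 -0.996]
 [-1.     0.013 -0.002]]
turn to 1 -> -3.119
turn to -1 -> 0.0226
```

View pics/c4.png

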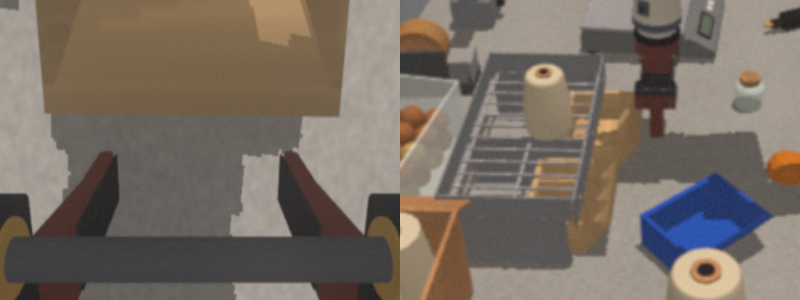

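The hook slipped over the rim, and the fingers are now in front of the tray. It has come forward some way, so I'll measure again and hook deeper.

```bash
cat > m.py <<'E'
from h import *
from workcell import ctrl
import sys
d=ctrl.get_image(sys.argv[1]);np.savez('last.npz',**d);P=pts(d)
h=cv2.cvtColor(d['img'],cv2.COLOR_RGB2HSV)
w=((h[...,0]>8)&(h[...,0]<28)&(h[...,1]>80)&(P[...,2]<66)&(P[...,2]>-5)&(P[...,1]>20)&(P[...,1]<228)&(P[...,0]>300)&(P[...,0]<800))
n,lab,st,ct=cv2.connectedComponentsWithStats(w.astype(np.uint8));i=1+st[1:,4].argmax();w=lab==i
x,y,ww,hh,_=st[i];print('bbox',st[i])
q=P[w]
# rim = lowest row per column
r=[]
for u in range(x+int(.15*ww),x+int(.85*ww),3):
    vs=np.where(w[:,u])[0]; r.append(ray(d,u,vs.max()+.5,60))
r=np.array(r);p=np.polyfit(r[:,1],r[:,0],1);res=r[:,0]-np.polyval(p,r[:,1]);g=abs(res)<4;p=np.polyfit(r[g,1],r[g,0],1)
top=w&(abs(P[...,2]-59)<4);t=P[top]
near=t[abs(t[:,0]-np.polyval(p,t[:,1])-5)<8];print('rim y range',near[:,1].min(),near[:,1].max())
yc=(near[:,1].min()+near[:,1].max())/2
print('rim outer mid',np.polyval(p,yc),yc,'yaw',-p[0], 'res',res[g].std())
print('back top x max at z>52',np.percentile(t[:,0],[90,97,99,99.8]))
E
python3 m.py wrist
```

```text
bbox [  132    70   369   180 60157]
rim y range 61.787773458686985 211.4647989445324
rim outer mid 585.8247632695826 136.62628620160967 yaw 0.0858009644096686 res 0.15915758900656002
back top x max at z>52 [642.7676045  654.13973209 660.32484819 662.72138973]
```

>>> send_rows(rows=[[-12,0,0,0.008],[-12,0,0,0],[0,18,0,0],[0,18,0,0],[0,18,0,0],[0,0,0,0],[0,0,0,0]])

```text
t: 6.3
ee_pos: [619.1, 136.1, 87.5]
orientation: [1.161, 1.235, -1.131]
ft_force: [-0.6, -0.8, 0.1]
width: 88.2
```

```bash
python3 g.py 614 137 50
```

```text
pos [619.1 136.1  87.5] dW [ -5.1   0.9 -37.5] d tool [37.4 -5.8 -1.2] tilt deg 1.23 q [0.2  0.6  1.7  0.   0.82 1.68] F [-0.6 -0.8  0.1] w 88.2 t 6.3
tool axes cols
 [[ 0.021  0.996  0.083]
 [ 0.005  0.083 -0.997]
 [-1.     0.021 -0.003]]
turn to 1 -> -3.1288
turn to -1 -> 0.0128
```

>>> send_rows(rows=[[10,-5,-1,0],[10,0,0,0],[8,0,0,0],[0,0,0,0],[0,0,0,0]])

```text
t: 6.72
ee_pos: [610.5, 136.5, 57.1]
orientation: [1.159, 1.237, -1.133]
ft_force: [1.0, 0.9, 0.0]
width: 88.0
```

```bash
python3 g.py 614 137 50
```

```text
pos [610.5 136.5  57.1] dW [ 3.5  0.5 -7.1] d tool [ 7.1  3.4 -0.2] tilt deg 1.07 q [0.2  0.63 1.73 0.   0.76 1.69] F [1.  0.9 0. ] w 88.0 t 6.72
tool axes cols
 [[ 0.018  0.996  0.083]
 [ 0.004  0.083 -0.997]
 [-1.     0.019 -0.003]]
turn to 1 -> -3.1287
turn to -1 -> 0.0129
```

>>> send_rows(rows=[[0,3,0,0],[4,0,0,0],[3,0,0,0],[0,-4,0,0],[0,-4,0,0],[0,-4,0,0],[0,-4,0,0],[0,-4,0,0],[0,0,0,0]])

```text
t: 7.47
ee_pos: [593.2, 135.2, 49.4]
orientation: [1.161, 1.235, -1.13]
ft_force: [2.0, -0.7, -0.1]
width: 87.7
```

```bash
python3 g.py 614 137 50; python3 m.py wrist
```

```text
pos [593.2 135.2  49.4] dW [20.8  1.8  0.6] d tool [-0.1 20.9 -0.1] tilt deg 1.25 q [0.2  0.63 1.77 0.   0.72 1.69] F [ 2.  -0.7 -0.1] w 87.7 t 7.47
tool axes cols
 [[ 0.021  0.996  0.083]
 [ 0.005  0.083 -0.997]
 [-1.     0.022 -0.003]]
turn to 1 -> -3.1286
turn to -1 -> 0.013
bbox [  138   169   361   178 51983]
rim y range 83.15129000218593 210.19132282786427
rim outer mid 571.6281421287545 146.6713064150251 yaw 0.08481377357015078 res 0.5590384173605673
back top x max at z>52 [644.27210145 651.71053316 654.89927873 656.24366906]
```

The tray moved about 14 mm with the hook holding. I'll back off and hook deeper, which the rail now leaves room for.

>>> send_rows(rows=[[0,7,0,0],[0,8,0,0],[5,3,0,0],[5,0,0,0],[4,0,0,0],[0,0,0,0]])

```text
t: 8.02
ee_pos: [613.6, 136.9, 34.5]
orientation: [1.161, 1.235, -1.131]
ft_force: [0.3, -0.5, 0.7]
width: 88.0
```

```bash
python3 g.py 612 137 35
```

```text
pos [613.6 136.9  34.5] dW [-1.6  0.1  0.5] d tool [-0.5 -1.6 -0.2] tilt deg 1.2 q [0.2  0.67 1.73 0.   0.72 1.69] F [ 0.3 -0.5  0.7] w 88.0 t 8.02
tool axes cols
 [[ 0.02   0.996  0.083]
 [ 0.005  0.083 -0.997]
 [-1.     0.021 -0.003]]
turn to 1 -> -3.1287
turn to -1 -> 0.0129
```

Now a firm, 25 mm deep hook. I'll pull with a slight correction towards the shelf yaw.

>>> send_rows(rows=[[0,-5,0,0.005],[0,-6,0,0.005],[0,-6,0,0],[0,-6,0,0],[0,-6,0,0],[0,-6,0,0],[0,-6,0,0],[0,-6,0,0],[0,0,0,0]])

```text
t: 8.77
ee_pos: [561.8, 133.1, 33.6]
orientation: [1.17, 1.229, -1.138]
ft_force: [-0.5, -0.0, 0.7]
width: 87.7
```

```bash
python3 g.py 612 137 35; python3 m.py wrist; python3 - <<'E'
from h import *
d=load('last');cv2.imwrite('pics/w5.png',d['img'][:,:,::-1])
E
```

```text
pos [561.8 133.1  33.6] dW [50.2  3.9  1.4] d tool [-0.3 50.4 -0.3] tilt deg 1.3 q [0.21 0.62 1.85 0.   0.65 1.71] F [-0.5 -0.   0.7] w 87.7 t 8.77
tool axes cols
 [[ 0.022  0.997  0.072]
 [ 0.005  0.072 -0.997]
 [-1.     0.022 -0.004]]
turn to 1 -> -3.1397
turn to -1 -> 0.0019
bbox [  108    86   420   261 93114]Traceback (most recent call last):
  File "m.py", line 14, in <module>
    r=np.array(r);p=np.polyfit(r[:,1],r[:,0],1);res=r[:,0]-np.polyval(p,r[:,1]);g=abs(res)<4;p=np.polyfit(r[g,1],r[g,0],1)
                                                                                               ~~~~~~~~~~^^^^^^^^^^^^^^^^^
    raise TypeError("expected non-empty vector for x")
TypeError: expected non-empty vector for x
```

View pics/w5.png

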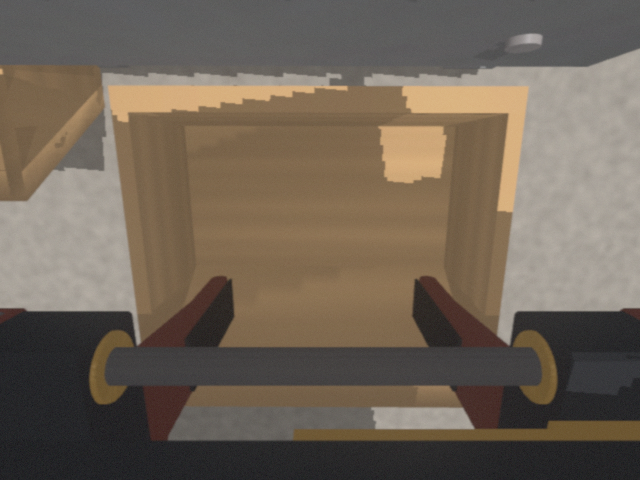

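The fingers hold behind the front board. The tray's back board (row 87) is just coming out in front of the lip (row 66). I'll keep drawing it well clear, so there's room to reach the back board.

>>> send_rows(rows=[[0,-7,0,0],[0,-9,0,0],[0,-10,0,0],[0,-10,0,0],[0,-10,0,0],[0,-10,0,0],[0,-10,0,0],[0,-10,0,0],[0,-10,0,0],[0,0,0,0]])

```text
t: 9.65
ee_pos: [467.9, 126.3, 31.8]
orientation: [1.171, 1.228, -1.136]
ft_force: [1.6, 0.3, 1.0]
width: 87.8
```

```bash
python3 g.py 450 125 35; python3 - <<'E'
from h import *
from workcell import ctrl
d=ctrl.get_image('wrist');np.savez('last.npz',**d);cv2.imwrite('pics/w6.png',d['img'][:,:,::-1])
P=pts(d)
for u in (200,300,400):
  print([tuple(P[v,u].round().astype(int)) for v in range(60,130,6)])
E
```

```text
pos [467.9 126.3  31.8] dW [-17.9  -1.3   3.2] d tool [ -3.7 -17.9   0. ] tilt deg 1.43 q [ 0.24  0.54  2.05 -0.    0.52  1.74] F [1.6 0.3 1. ] w 87.8 t 9.65
tool axes cols
 [[ 0.024  0.997  0.072]
 [ 0.006  0.072 -0.997]
 [-1.     0.025 -0.004]]
turn to 1 -> -3.1397
turn to -1 -> 0.0019
[(np.int64(577), np.int64(195), np.int64(0)), (np.int64(575), np.int64(196), np.int64(-2)), (np.int64(572), np.int64(196), np.int64(-1)), (np.int64(569), np.int64(195), np.int64(0)), (np.int64(566), np.int64(196), np.int64(-1)), (np.int64(563), np.int64(196), np.int64(-1)), (np.int64(550), np.int64(171), np.int64(71)), (np.int64(548), np.int64(172), np.int64(70)), (np.int64(547), np.int64(172), np.int64(69)), (np.int64(545), np.int64(172), np.int64(70)), (np.int64(547), np.int64(190), np.int64(17)), (np.int64(544), np.int64(190), np.int64(16))]
[(np.int64(581), np.int64(145), np.int64(0)), (np.int64(578), np.int64(145), np.int64(0)), (np.int64(575), np.int64(145), np.int64(0)), (np.int64(572), np.int64(145), np.int64(0)), (np.int64(569), np.int64(145), np.int64(0)), (np.int64(567), np.int64(145), np.int64(0)), (np.int64(553), np.int64(139), np.int64(71)), (np.int64(551), np.int64(139), np.int64(71)), (np.int64(549), np.int64(139), np.int64(70)), (np.int64(547), np.int64(139), np.int64(70)), (np.int64(545), np.int64(139), np.int64(71)), (np.int64(548), np.int64(142), np.int64(16))]
[(np.int64(584), np.int64(95), np.int64(0)), (np.int64(581), np.int64(95), np.int64(0)), (np.int64(579), np.int64(95), np.int64(0)), (np.int64(576), np.int64(94), np.int64(0)), (np.int64(573), np.int64(94), np.int64(0)), (np.int64(570), np.int64(94), np.int64(0)), (np.int64(555), np.int64(107), np.int64(71)), (np.int64(553), np.int64(106), np.int64(70)), (np.int64(551), np.int64(106), np.int64(71)), (np.int64(549), np.int64(106), np.int64(71)), (np.int64(548), np.int64(106), np.int64(70)), (np.int64(551), np.int64(94), np.int64(14))]
```

View pics/w6.png

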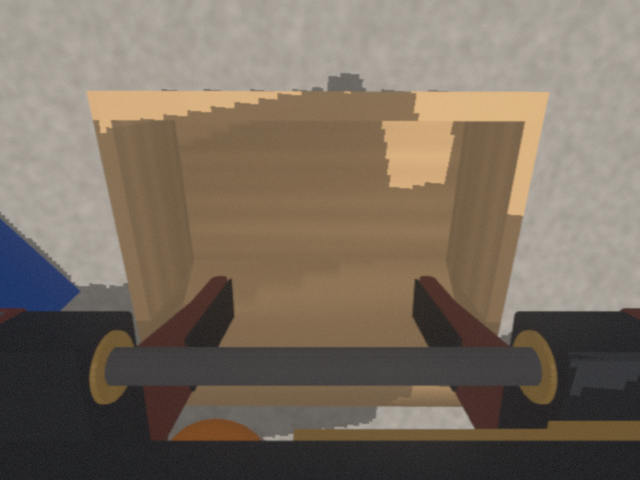

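The back board is now about 100 mm clear of the lip. Its rim reads z≈71 because the hook tips the front down by roughly 0.1 rad. I'll ease the fingers back so it settles flat, then raise the hand and measure.

>>> send_rows(rows=[[0,2,0,0],[0,2,0,0],[0,3,0,0],[0,5,0,0],[-20,5,0,0],[-30,0,0,0],[-30,0,0,0],[-30,0,0,0],[-30,0,0,0],[0,0,0,0]])

```text
t: 10.53
ee_pos: [485.7, 126.7, 175.4]
orientation: [1.167, 1.232, -1.143]
ft_force: [1.0, 0.3, -0.0]
width: 87.6
```

```bash
python3 g.py 545 130 170; python3 m.py wrist; python3 - <<'E'
from h import *
d=load('last');cv2.imwrite('pics/w7.png',d['img'][:,:,::-1])
E
```

```text
pos [485.7 126.7 175.4] dW [59.3  3.3 -5.4] d tool [ 6.4 59.3  0.9] tilt deg 0.95 q [ 0.23  0.3   1.95 -0.    0.88  1.73] F [ 1.   0.3 -0. ] w 87.6 t 10.53
tool axes cols
 [[ 0.016  0.997  0.071]
 [ 0.004  0.071 -0.997]
 [-1.     0.016 -0.003]]
turn to 1 -> -3.1406
turn to -1 -> 0.001
bbox [  221   141   199   164 30543]
rim y range 51.29227702993663 197.62766038278272
rim outer mid 432.3054535504485 124.45996870635967 yaw 0.07399754323477743 res 0.31435394904597913
back top x max at z>52 [560.54924479 564.07618162 565.73913742 567.08742145]
```

View pics/w7.png

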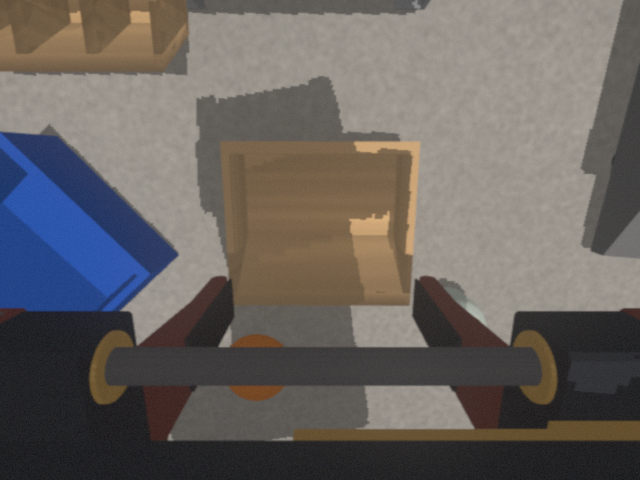

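The tray stands flat, back edge at row 142 and rim at row 304. Its back is at x≈565, so the 178 mm hand across it would be only about 5 mm from the rail. I'll push it 35 mm further from behind with the open fingers.

>>> send_rows(rows=[[0,25,0,0],[0,25,0,0],[0,25,0,0],[0,23,0,0],[0,0,0,0],[20,0,0,0],[20,0,0,0],[20,0,0,0],[0,0,0,0]])

```text
t: 11.33
ee_pos: [582.0, 132.0, 102.7]
orientation: [1.158, 1.242, -1.157]
ft_force: [-1.3, 0.4, -0.6]
width: 87.5
```

```bash
python3 g.py 585 134 35
```

```text
pos [582.  132.  102.7] dW [  3.    2.  -67.7] d tool [67.7  3.1 -1.7] tilt deg 0.05 q [0.2  0.54 1.77 0.   0.83 1.7 ] F [-1.3  0.4 -0.6] w 87.5 t 11.33
tool axes cols
 [[ 0.001  0.998  0.07 ]
 [ 0.001  0.07  -0.998]
 [-1.     0.001 -0.001]]
turn to 1 -> -3.1415
turn to -1 -> 0.0001
```

>>> send_rows(rows=[[5,4,-2,0],[15,0,0,0],[15,0,0,0],[15,0,0,0],[14,0,0,0],[0,0,0,0]])

```text
t: 11.83
ee_pos: [584.6, 134.8, 35.9]
orientation: [1.156, 1.244, -1.159]
ft_force: [-0.5, 0.3, 1.0]
width: 88.1
```

>>> send_rows(rows=[[0,-5,0,0],[0,-5,0,0],[0,-5,0,0],[0,-6,0,0],[0,-6,0,0],[0,-6,0,0],[0,-6,0,0],[0,-6,0,0],[0,0,0,0]])

```text
t: 12.58
ee_pos: [538.2, 132.3, 41.3]
orientation: [1.161, 1.239, -1.152]
ft_force: [0.1, 0.8, -1.7]
width: 88.1
```

>>> send_rows(rows=[[0,5,0,0],[0,8,0,0],[-25,5,0,0],[-30,0,0,0],[-30,0,0,0],[-30,0,0,0],[0,0,0,0],[0,0,0,0]])

```text
t: 13.25
ee_pos: [559.3, 133.4, 159.8]
orientation: [1.158, 1.242, -1.157]
ft_force: [-0.6, 0.5, -0.7]
width: 88.2
```

```bash
python3 g.py 530 130 170; python3 - <<'E'
from workcell import ctrl
from h import *
d=ctrl.get_image('wrist');np.savez('last.npz',**d);cv2.imwrite('pics/w8.png',d['img'][:,:,::-1])
E
```

```text
pos [559.3 133.4 159.8] dW [-29.3  -3.4  10.2] d tool [-10.2 -29.5   1.3] tilt deg 0.05 q [0.21 0.43 1.79 0.   0.92 1.71] F [-0.6  0.5 -0.7] w 88.2 t 13.25
tool axes cols
 [[-0.     0.998  0.07 ]
 [ 0.001  0.07  -0.998]
 [-1.    -0.    -0.001]]
turn to 1 -> 3.1415
turn to -1 -> -0.0001
```

View pics/w8.png

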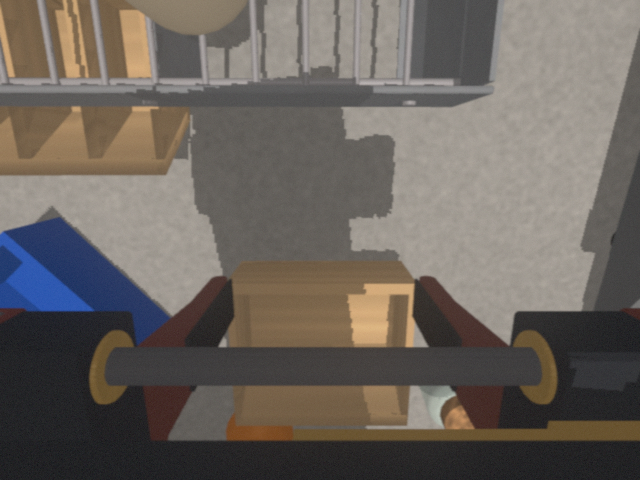

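The back board's top edge (rows about 280–295, columns 232–413) is now visible, with the tray still square. I'll locate it.

```bash
python3 - <<'E'
from h import *
d=load('last');P=pts(d)
for u in (260,300,322,345,380): print(u,[tuple(P[v,u].round().astype(int).tolist()) for v in range(256,308,4)])
Z=P[...,2];m=np.zeros(Z.shape,bool);m[262:335,236:412]=abs(Z-60)[262:335,236:412]<3
q=P[m];b=q[q[:,0]>np.percentile(q[:,0],99)-12]
print(len(b),np.percentile(b[:,0],[0,1,5,50,95,99,100]).round(1),b[:,2].mean())
mid=[]
for u in range(250,400,6):
    c=P[262:310,u];c=c[abs(c[:,2]-60)<3]
    if len(c): mid.append([c[:,0].min(),c[:,0].max(),np.median(c[:,1])])
mid=np.array(mid);print(mid[::5].round(1))
for k in (0,1):
    p=np.polyfit(mid[:,2],mid[:,k],1);print('at y130',np.polyval(p,130),'yaw',-p[0])
for v in (284,288,292):
    h=cv2.cvtColor(d['img'],cv2.COLOR_RGB2HSV);w=(h[...,0]>8)&(h[...,0]<28)&(h[...,1]>80)
    us=np.where(w[v,180:450])[0]+180;print(v,us.min(),us.max(),ray(d,us.min(),v,60)[:2],ray(d,us.max(),v,60)[:2])
E
```

```text
260 [(529, 190, 0), (524, 190, -1), (525, 187, 12), (525, 186, 22), (524, 184, 32), (524, 182, 42), (525, 181, 52), (525, 179, 60), (521, 179, 59), (518, 179, 60), (491, 188, 5), (487, 187, 6), (482, 187, 6)]
300 [(531, 152, 0), (527, 152, 0), (527, 151, 10), (527, 150, 23), (527, 150, 32), (527, 149, 43), (528, 149, 54), (527, 148, 60), (523, 148, 60), (520, 148, 59), (494, 150, 6), (489, 149, 6), (485, 149, 6)]
322 [(533, 131, 0), (529, 131, 0), (528, 131, 11), (529, 131, 23), (528, 131, 32), (528, 131, 43), (529, 131, 53), (528, 131, 60), (524, 131, 60), (521, 131, 60), (495, 129, 5), (492, 129, 8), (487, 128, 5)]
345 [(535, 110, 1), (530, 110, 0), (530, 110, 10), (530, 111, 22), (530, 112, 34), (530, 112, 43), (530, 113, 53), (529, 113, 60), (526, 113, 60), (522, 112, 59), (496, 107, 5), (492, 107, 6), (488, 106, 6)]
380 [(537, 77, 0), (533, 77, 1), (532, 78, 10), (532, 80, 22), (532, 82, 33), (532, 83, 43), (531, 85, 52), (531, 86, 59), (528, 86, 61), (525, 85, 60), (499, 74, 6), (495, 74, 7), (490, 73, 5)]
1767 [520.7 520.8 521.3 525.3 531.4 532.9 533.6] 59.68861307704045
[[515.5 524.7 186.9]
 [516.9 526.2 163.6]
 [518.7 527.8 140.2]
 [520.1 529.5 116.7]
 [522.3 530.7  93.3]]
at y130 519.5022282108022 yaw 0.07015959640936134
at y130 528.572793580659 yaw 0.0703854460773657
284 208 433 [521.66155014 219.64412581] [533.94882373  44.70170463]
288 232 439 [519.63462751 200.97161045] [530.97265619  39.52525744]
292 218 428 [515.5084508  211.90002728] [527.04400147  47.6216443 ]
```

>>> send_rows(rows=[[0,-17,0,-0.1],[0,-18,0,-0.1],[0,0,0,-0.12],[0,0,0,-0.12],[0,0,0,-0.12],[0,0,0,-0.12],[0,0,0,-0.12],[0,0,0,-0.12],[0,0,0,-0.12],[0,0,0,-0.12]])

```text
t: 14.13
ee_pos: [519.5, 127.5, 146.7]
orientation: [0.229, 1.577, -0.238]
ft_force: [-0.2, -0.0, -0.5]
width: 87.5
```

>>> send_rows(rows=[[0,0,0,-0.12],[0,0,0,-0.12],[0,0,0,-0.12],[0,0,0,0],[0,0,0,0]])

```text
t: 14.55
ee_pos: [516.7, 126.7, 139.3]
orientation: [-0.067, 1.602, 0.059]
ft_force: [-0.1, -0.1, 0.4]
width: 87.7
```

```bash
python3 g.py 524 130 110 -1.5008
```

```text
pos [516.7 126.7 139.3] dW [  7.3   3.3 -29.3] d tool [29.   2.8  8.4] tilt deg 1.83 q [0.22 0.42 1.87 0.   0.88 0.14] F [-0.1 -0.1  0.4] w 87.7 t 14.55
tool axes cols
 [[-0.031 -0.08   0.996]
 [-0.006  0.997  0.079]
 [-0.999 -0.003 -0.032]]
turn to 1 -> 0.0097
turn to -1 -> -3.1319
```

>>> send_rows(rows=[[0,3,9,0.01],[15,0,0,0],[15,0,0,0],[0,0,0,0]])

```text
t: 14.88
ee_pos: [527.0, 131.0, 106.9]
orientation: [-0.047, 1.602, 0.039]
ft_force: [-0.8, 0.6, -0.2]
width: 87.8
```

```bash
python3 g.py 524 130 22 -1.5008
```

```text
pos [527.  131.  106.9] dW [ -3.   -1.  -84.9] d tool [84.9 -0.5 -0.3] tilt deg 1.82 q [0.22 0.48 1.87 0.   0.83 0.17] F [-0.8  0.6 -0.2] w 87.8 t 14.88
tool axes cols
 [[-0.031 -0.055  0.998]
 [-0.006  0.999  0.054]
 [-0.999 -0.004 -0.032]]
turn to 1 -> -0.0155
turn to -1 -> 3.1261
```

>>> send_rows(rows=[[17,0,0,-0.015],[17,0,0,0],[17,0,0,0],[15,0,0,0],[10,0,0,0],[5,0,0,0],[0,0,0,0]])

```text
t: 15.47
ee_pos: [529.9, 132.3, 24.2]
orientation: [-0.046, 1.598, 0.04]
ft_force: [0.0, -0.0, 0.4]
width: 88.1
```

```bash
python3 g.py 524 130 22 -1.5008
```

```text
pos [529.9 132.3  24.2] dW [-5.9 -2.3 -2.2] d tool [ 2.4 -2.  -6. ] tilt deg 1.6 q [0.22 0.62 1.88 0.   0.66 0.17] F [ 0.  -0.   0.4] w 88.1 t 15.47
tool axes cols
 [[-0.027 -0.055  0.998]
 [-0.005  0.998  0.055]
 [-1.    -0.003 -0.028]]
turn to 1 -> -0.0153
turn to -1 -> 3.1263
```

>>> send_rows(rows=[[0,-2,-6,-0.015],[0,0,0,0],[0,0,0,0]])

```text
t: 15.72
ee_pos: [524.7, 130.1, 25.8]
orientation: [-0.058, 1.596, 0.052]
ft_force: [0.0, -0.0, 0.9]
width: 87.8
```

>>> send_rows(rows=[[0,0,0,0],[0,0,0,0],[0,0,0,0],[0,0,0,0],[0,0,0,0],[0,0,0,0]], fingers=0.3)

```text
t: 16.22
ee_pos: [526.3, 130.4, 28.4]
orientation: [-0.057, 1.592, 0.052]
ft_force: [-0.2, -0.2, 0.9]
width: 51.7
```

```bash
python3 g.py 524 130 22 -1.5008;python3 - <<'E'
from workcell import ctrl
from h import *
d=ctrl.get_image('wrist');np.savez('last.npz',**d);cv2.imwrite('pics/w9.png',d['img'][:,:,::-1])
E
```

```text
pos [526.3 130.4  28.4] dW [-2.3 -0.4 -6.4] d tool [ 6.4 -0.2 -2.2] tilt deg 1.25 q [0.22 0.61 1.89 0.   0.66 0.15] F [-0.2 -0.2  0.9] w 51.7 t 16.22
tool axes cols
 [[-0.021 -0.069  0.997]
 [-0.003  0.998  0.069]
 [-1.    -0.002 -0.022]]
turn to 1 -> -0.0006
turn to -1 -> 3.141
```

View pics/w9.png

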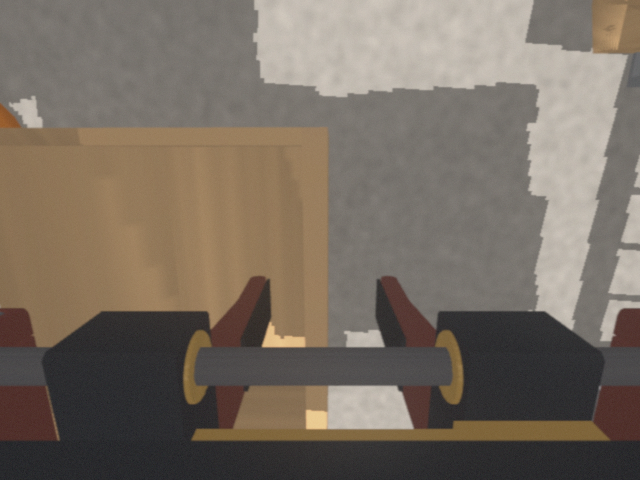

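The fingers straddle the back board (columns 305–327, between the fingertips at 268 and 378) and are parallel to it. I'll correct slightly and close.

>>> send_rows(rows=[[5,0,-2,0],[0,0,0,0],[0,0,0,0],[0,0,0,0],[0,0,0,0],[0,0,0,0],[0,0,0,0],[0,0,0,0],[0,0,0,0]], fingers=0)

```text
t: 17.02
ee_pos: [523.8, 130.2, 22.4]
orientation: [-0.057, 1.592, 0.052]
ft_force: [-0.0, -0.2, -0.8]
width: 9.2
```

```bash
python3 g.py 524 130 22 -1.5008
```

```text
pos [523.8 130.2  22.4] dW [ 0.2 -0.2 -0.4] d tool [ 0.3 -0.2  0.2] tilt deg 1.28 q [0.22 0.62 1.9  0.   0.64 0.15] F [-0.  -0.2 -0.8] w 9.2 t 17.02
tool axes cols
 [[-0.022 -0.069  0.997]
 [-0.004  0.998  0.069]
 [-1.    -0.002 -0.022]]
turn to 1 -> -0.0005
turn to -1 -> 3.1411
```

>>> send_rows(rows=[[-4,0,0,0],[-6,0,0,0],[-8,0,0,0],[-8,0,0,0],[-8,0,0,0],[0,0,0,0]])

```text
t: 17.52
ee_pos: [524.2, 130.2, 59.6]
orientation: [-0.057, 1.593, 0.052]
ft_force: [0.0, -0.5, -2.0]
width: 9.1
```

```bash
python3 g.py 524 130 152 -1.5008;python3 - <<'E'
from workcell import ctrl
from h import *
a=ctrl.get_image('wrist')['img'][:,:,::-1]
b=ctrl.get_image('side')['img'][180:390,200:480,::-1]
cv2.imwrite('pics/c10.png',np.hstack([cv2.resize(a,(400,300)),cv2.resize(b,(400,300))]))
E
```

```text
pos [524.2 130.2  59.6] dW [-0.2 -0.2 92.4] d tool [-92.4  -0.4  -2.3] tilt deg 1.34 q [0.22 0.55 1.89 0.   0.72 0.15] F [ 0.  -0.5 -2. ] w 9.1 t 17.52
tool axes cols
 [[-0.023 -0.069  0.997]
 [-0.004  0.998  0.069]
 [-1.    -0.002 -0.023]]
turn to 1 -> -0.0005
turn to -1 -> 3.1411
```

View pics/c10.png

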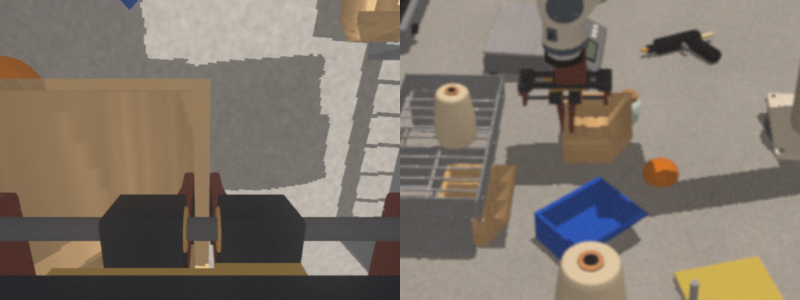

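The tray is lifted and level, with a 9.1 mm grip. I'll raise it and carry it to the scale.

>>> send_rows(rows=[[-8,0,0,0],[-14,0,0,0],[-16,0,0,0],[-16,0,0,0],[-16,0,0,0],[-14,0,0,0],[-8,0,0,0],[0,0,0,0]])

```text
t: 18.28
ee_pos: [523.2, 129.9, 154.4]
orientation: [-0.058, 1.601, 0.051]
ft_force: [0.0, 0.8, -1.8]
width: 9.1
```

```bash
python3 g.py 681.8 -232.7 155 -1.5784
```

```text
pos [523.2 129.9 154.4] dW [ 158.6 -362.6    0.6] d tool [  -3.4 -372.7  133. ] tilt deg 1.79 q [0.22 0.4  1.85 0.   0.92 0.15] F [ 0.   0.8 -1.8] w 9.1 t 18.28
tool axes cols
 [[-0.031 -0.069  0.997]
 [-0.006  0.998  0.069]
 [-1.    -0.003 -0.031]]
turn to 1 -> 0.0772
turn to -1 -> -3.0644
```

>>> send_rows(rows=[[-1,-7,2.5,0],[-1,-13,4.5,0],[-1,-18,6.5,0],[-0.5,-20,7,0],[-0.5,-20,7,0],[-0.5,-20,7,0],[-0.5,-20,7,0],[-0.5,-20,7,0],[-0.5,-20,7,0],[-0.5,-20,7,0]])

```text
t: 19.12
ee_pos: [597.0, -56.9, 151.1]
orientation: [-0.063, 1.615, 0.055]
ft_force: [-0.2, 0.1, -2.7]
width: 8.8
```

```bash
python3 g.py 681.8 -232.7 155 -1.5784
```

```text
pos [597.  -56.9 151.1] dW [  84.8 -175.8    3.9] d tool [  -6.6 -181.7   71.3] tilt deg 2.6 q [-0.11  0.49  1.71 -0.01  0.99 -0.18] F [-0.2  0.1 -2.7] w 8.8 t 19.12
tool axes cols
 [[-0.045 -0.074  0.996]
 [-0.007  0.997  0.074]
 [-0.999 -0.003 -0.045]]
turn to 1 -> 0.082
turn to -1 -> -3.0596
```

>>> send_rows(rows=[[-1,-20,8,0.01],[-1,-20,8,0.01],[-1,-20,8,0.01],[-1,-20,8,0.01],[-1,-20,8,0.01],[-0.5,-18,7,0.01],[-0.5,-16,6,0.01],[-0.5,-12,4,0.01],[0,-6,2,0],[0,0,0,0]])

```text
t: 19.95
ee_pos: [657.5, -231.1, 141.0]
orientation: [0.012, 1.634, -0.018]
ft_force: [0.1, -0.2, -1.8]
width: 9.1
```

```bash
python3 g.py 681.8 -232.7 110 -1.5784
```

```text
pos [ 657.5 -231.1  141. ] dW [ 24.3  -1.6 -31. ] d tool [29.4 -1.  26.3] tilt deg 3.64 q [-0.34  0.64  1.46 -0.03  1.1  -0.31] F [ 0.1 -0.2 -1.8] w 9.1 t 19.95
tool axes cols
 [[-0.063  0.019  0.998]
 [-0.003  1.    -0.019]
 [-0.998 -0.005 -0.063]]
turn to 1 -> -0.0113
turn to -1 -> 3.1303
```

>>> send_rows(rows=[[0,0,8,0],[0,-0.5,8,-0.005],[0,-0.5,8,-0.005],[0,0,0,0],[0,0,0,0]])

```text
t: 20.37
ee_pos: [682.7, -230.2, 137.8]
orientation: [0.003, 1.637, -0.006]
ft_force: [-0.0, 1.0, -2.5]
width: 9.1
```

```bash
python3 g.py 681.8 -232.7 110 -1.5784;python3 - <<'E'
from workcell import ctrl
from h import *
d=ctrl.get_image('top');np.savez('t11.npz',**d);a=d['img'][110:320,300:580,::-1]
b=ctrl.get_image('side')['img'][110:290,200:440,::-1]
cv2.imwrite('pics/c11.png',np.hstack([cv2.resize(a,(400,300)),cv2.resize(b,(400,300))]))
E
```

```text
pos [ 682.7 -230.2  137.8] dW [ -0.9  -2.5 -27.8] d tool [27.8 -2.5  0.9] tilt deg 3.8 q [-0.33  0.68  1.4  -0.03  1.12 -0.31] F [-0.   1.  -2.5] w 9.1 t 20.37
tool axes cols
 [[-0.066  0.006  0.998]
 [-0.002  1.    -0.006]
 [-0.998 -0.002 -0.066]]
turn to 1 -> 0.002
turn to -1 -> -3.1396
```

View pics/c11.png

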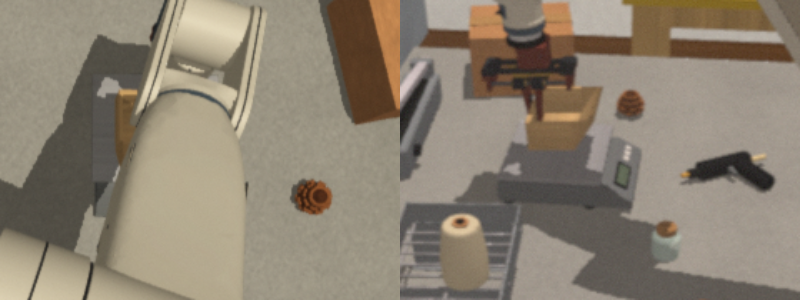

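>>> send_rows(rows=[[6,-2,0,0],[7,0,0,0],[7,0,0,0],[5,0,0,0],[3,0,0,0],[0,0,0,0]])

```text
t: 20.97
ee_pos: [679.2, -231.4, 106.9]
orientation: [0.003, 1.638, -0.005]
ft_force: [0.9, -0.0, -2.6]
width: 8.6
```

```bash
python3 g.py 681.8 -232.7 97.5 -1.5784
```

```text
pos [ 679.2 -231.4  106.9] dW [ 2.6 -1.3 -9.4] d tool [ 9.2 -1.2  3.3] tilt deg 3.87 q [-0.33  0.71  1.42 -0.03  1.07 -0.32] F [ 0.9 -0.  -2.6] w 8.6 t 20.97
tool axes cols
 [[-0.067  0.005  0.998]
 [-0.001  1.    -0.005]
 [-0.998 -0.002 -0.067]]
turn to 1 -> 0.0027
turn to -1 -> -3.1389
```

>>> send_rows(rows=[[2,-1,3,0],[2,0,0,0],[1.5,0,0,0],[1,0,0,0],[0,0,0,0]])

```text
t: 21.38
ee_pos: [682.0, -232.9, 99.3]
orientation: [0.003, 1.638, -0.005]
ft_force: [-0.7, 0.1, -1.4]
width: 9.0
```

```bash
python3 g.py 681.8 -232.7 97.5 -1.5784
```

```text
pos [ 682.  -232.9   99.3] dW [-0.2  0.2 -1.8] d tool [ 1.8  0.2 -0.1] tilt deg 3.88 q [-0.34  0.72  1.41 -0.03  1.07 -0.32] F [-0.7  0.1 -1.4] w 9.0 t 21.38
tool axes cols
 [[-0.068  0.005  0.998]
 [-0.001  1.    -0.005]
 [-0.998 -0.002 -0.068]]
turn to 1 -> 0.0022
turn to -1 -> -3.1394
```

>>> send_rows(rows=[[1,0,0,0],[0,0,0,0]])

```text
t: 21.55
ee_pos: [682.1, -232.9, 98.5]
orientation: [0.003, 1.638, -0.006]
ft_force: [0.2, -0.2, -2.4]
width: 8.8
```

>>> send_rows(rows=[[1,0,0,0],[0,0,0,0]])

```text
t: 21.72
ee_pos: [682.3, -233.0, 97.8]
orientation: [0.003, 1.637, -0.006]
ft_force: [0.0, -0.2, -2.1]
width: 8.7
```

>>> send_rows(rows=[[1,0,0,0],[0,0,0,0]])

```text
t: 21.88
ee_pos: [682.6, -233.1, 97.8]
orientation: [0.003, 1.637, -0.006]
ft_force: [0.1, -0.0, -2.4]
width: 8.8
```

>>> send_rows(rows=[[1.5,0,0,0],[0,0,0,0]])

```text
t: 22.05
ee_pos: [683.0, -233.2, 97.8]
orientation: [0.002, 1.635, -0.006]
ft_force: [1.1, 0.7, -2.2]
width: 9.0
```

>>> send_rows(rows=[[1.5,0,0,0],[0,0,0,0]])

```text
t: 22.22
ee_pos: [683.3, -233.4, 97.7]
orientation: [0.002, 1.634, -0.007]
ft_force: [1.2, -0.3, -2.7]
width: 9.0
```

```bash
python3 g.py 681.8 -232.7 97.5 -1.5784;python3 - <<'E'
from workcell import ctrl
from h import *
d=ctrl.get_image('wrist');np.savez('last.npz',**d);a=d['img'][:,:,::-1];P=pts(d)
for v in (150,180,220,260): print(v,[tuple(P[v,u].round().astype(int).tolist()) for u in range(40,420,40)])
b=ctrl.get_image('side')['img'][110:290,200:440,::-1]
cv2.imwrite('pics/c12.png',np.hstack([cv2.resize(a,(400,300)),cv2.resize(b,(400,300))]))
E
```

```text
pos [ 683.3 -233.4   97.7] dW [-1.5  0.7 -0.2] d tool [ 0.3  0.7 -1.5] tilt deg 3.64 q [-0.34  0.73  1.41 -0.03  1.06 -0.32] F [ 1.2 -0.3 -2.7] w 9.0 t 22.22
tool axes cols
 [[-0.063  0.005  0.998]
 [-0.003  1.    -0.005]
 [-0.998 -0.003 -0.063]]
turn to 1 -> 0.0023
turn to -1 -> -3.1393
150 [(579, -164, 127), (587, -164, 116), (594, -164, 101), (604, -164, 86), (624, -164, 85), (643, -164, 84), (662, -165, 84), (685, -164, 135), (701, -165, 74), (720, -165, 75)]
180 [(577, -175, 127), (586, -176, 118), (594, -177, 104), (603, -178, 87), (622, -179, 86), (642, -179, 84), (662, -179, 83), (685, -174, 136), (701, -179, 74), (721, -179, 75)]
220 [(577, -190, 132), (583, -192, 119), (592, -195, 106), (601, -198, 89), (620, -199, 85), (641, -199, 84), (661, -199, 83), (685, -188, 136), (701, -200, 75), (722, -200, 75)]
260 [(575, -205, 133), (581, -209, 121), (590, -213, 108), (601, -218, 93), (618, -220, 84), (639, -220, 84), (660, -220, 84), (685, -203, 134), (702, -222, 75), (723, -221, 76)]
```

View pics/c12.png

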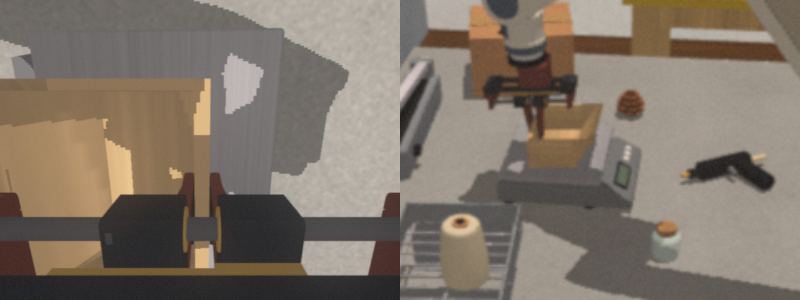

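>>> send_rows(rows=[[2.5,0,-1,0],[0,0,0,0]])

```text
t: 22.48
ee_pos: [683.7, -233.5, 98.1]
orientation: [0.002, 1.631, -0.007]
ft_force: [0.5, 0.5, -2.1]
width: 8.9
```

>>> send_rows(rows=[[2.5,0,0,0],[0,0,0,0]])

```text
t: 22.65
ee_pos: [684.4, -233.8, 97.8]
orientation: [0.001, 1.629, -0.008]
ft_force: [-0.6, -0.2, -2.6]
width: 9.0
```

```bash
python3 g.py 681.8 -232.7 97.5 -1.5784;python3 - <<'E'
from workcell import ctrl
from h import *
d=ctrl.get_image('wrist');P=pts(d)
for lo,hi in ((615,625),(635,645),(655,665)):
    m=(P[...,0]>lo)&(P[...,0]<hi)&(abs(P[...,2]-84)<5)&(P[...,1]<-165);m[280:]=0;print(lo,np.median(P[...,2][m]),m.sum())
m=np.zeros(m.shape,bool);m[150:260,350:440]=1;m&=abs(P[...,2]-75)<6;print('pan',np.median(P[...,2][m]))
E
```

```text
pos [ 684.4 -233.8   97.8] dW [-2.6  1.1 -0.3] d tool [ 0.5  1.  -2.6] tilt deg 3.35 q [-0.34  0.73  1.42 -0.03  1.05 -0.32] F [-0.6 -0.2 -2.6] w 9.0 t 22.65
tool axes cols
 [[-0.058  0.006  0.998]
 [-0.004  1.    -0.006]
 [-0.998 -0.004 -0.058]]
turn to 1 -> 0.0021
turn to -1 -> -3.1395
615 85.00542107835426 2544
635 83.83179487573145 2543
655 82.71116197555142 2555
pan 74.91084532221416
```

The back edge is on the pan: z no longer drops and the tilt shrinks as I press. The front is still about 5 mm up. I'll press lightly a bit longer to roll it flatter before releasing.

>>> send_rows(rows=[[3,0.3,-1,0],[3,0,-1,0],[3,0,-1,0],[3,0,-1,0]])

```text
t: 23.03
ee_pos: [684.3, -233.9, 97.3]
orientation: [0.001, 1.619, -0.009]
ft_force: [-4.9, 2.7, 19.7]
width: 8.7
```

```bash
python3 g.py 681.8 -232.7 97.5 -1.5784
```

```text
pos [ 684.3 -233.9   97.3] dW [-2.5  1.2  0.2] d tool [-0.   1.2 -2.5] tilt deg 2.8 q [-0.34  0.72  1.42 -0.02  1.04 -0.32] F [-4.9  2.7 19.7] w 8.7 t 23.03
tool axes cols
 [[-0.049  0.006  0.999]
 [-0.005  1.    -0.006]
 [-0.999 -0.006 -0.048]]
turn to 1 -> 0.0015
turn to -1 -> -3.1401
```

>>> send_rows(rows=[[0,0,0,0],[2,0,0,0],[2,0,0,0],[2,0,0,0],[2,0,0,0],[2,0,0,0]])

```text
t: 23.53
ee_pos: [684.9, -234.1, 97.4]
orientation: [0.001, 1.617, -0.01]
ft_force: [-5.9, 2.6, 18.1]
width: 9.1
```

>>> send_rows(rows=[[2,0,0,0],[2,0,0,0],[2,0,0,0],[2,0,0,0],[2,0,0,0],[0,0,0,0]])

```text
t: 24.03
ee_pos: [684.8, -234.1, 97.6]
orientation: [0.001, 1.616, -0.01]
ft_force: [-0.2, 0.2, -2.5]
width: 8.4
```

```bash
python3 g.py 681.8 -232.7 97.5 -1.5784;python3 - <<'E'
from workcell import ctrl
from h import *
d=ctrl.get_image('wrist');P=pts(d)
for lo,hi in ((615,625),(635,645),(655,665)):
    m=(P[...,0]>lo)&(P[...,0]<hi)&(abs(P[...,2]-84)<5)&(P[...,1]<-165);m[280:]=0;print(lo,np.median(P[...,2][m]),m.sum())
E
```

```text
pos [ 684.8 -234.1   97.6] dW [-3.   1.4 -0.1] d tool [ 0.2  1.4 -3. ] tilt deg 2.64 q [-0.34  0.72  1.42 -0.02  1.04 -0.32] F [-0.2  0.2 -2.5] w 8.4 t 24.03
tool axes cols
 [[-0.046  0.007  0.999]
 [-0.005  1.    -0.007]
 [-0.999 -0.006 -0.046]]
turn to 1 -> 0.0008
turn to -1 -> -3.1408
615 84.10210760108872 2554
635 83.16284546932422 2568
655 82.28772107951497 2571
```

>>> send_rows(rows=[[0,0,0,0],[0,0,0,0],[0,0,0,0]], fingers=0.105)

```text
t: 24.33
ee_pos: [684.5, -234.3, 96.8]
orientation: [0.001, 1.617, -0.01]
ft_force: [-1.6, 0.7, 3.2]
width: 9.4
```

>>> send_rows(rows=[[0,0,0,0],[0,0,0,0]], fingers=0.115)

```text
t: 24.5
ee_pos: [683.6, -234.3, 95.5]
orientation: [0.001, 1.62, -0.01]
ft_force: [-1.2, 1.3, 3.4]
width: 9.9
```

>>> send_rows(rows=[[0,0,0,0],[0,0,0,0]], fingers=0.13)

```text
t: 24.67
ee_pos: [683.0, -234.3, 94.5]
orientation: [0.002, 1.621, -0.009]
ft_force: [0.1, 0.2, -0.1]
width: 11.5
```

>>> send_rows(rows=[[0,0,0,0],[0,0,0,0]], fingers=0.17)

```text
t: 24.83
ee_pos: [683.1, -234.2, 93.6]
orientation: [0.002, 1.621, -0.009]
ft_force: [-0.6, 0.1, -1.1]
width: 14.9
```

>>> send_rows(rows=[[0,0,0,0],[0,0,0,0],[0,0,0,0]], fingers=0.35)

```text
t: 25.08
ee_pos: [683.3, -234.1, 93.0]
orientation: [0.002, 1.621, -0.009]
ft_force: [-0.4, 0.5, -0.1]
width: 30.1
```

```bash
python3 g.py 681.8 -232.7 97.5 -1.5784;python3 - <<'E'
from workcell import ctrl
from h import *
d=ctrl.get_image('wrist');P=pts(d);cv2.imwrite('pics/w13.png',d['img'][:,:,::-1])
for lo,hi in ((615,625),(635,645),(655,665)):
    m=(P[...,0]>lo)&(P[...,0]<hi)&(abs(P[...,2]-84)<5)&(P[...,1]<-165);m[280:]=0;print(lo,np.median(P[...,2][m]),m.sum())
E
```

```text
pos [ 683.3 -234.1   93. ] dW [-1.5  1.4  4.5] d tool [-4.5  1.3 -1.8] tilt deg 2.88 q [-0.34  0.73  1.43 -0.02  1.03 -0.32] F [-0.4  0.5 -0.1] w 30.1 t 25.08
tool axes cols
 [[-0.05   0.007  0.999]
 [-0.004  1.    -0.007]
 [-0.999 -0.005 -0.05 ]]
turn to 1 -> 0.0007
turn to -1 -> -3.1409
615 80.87979812423683 2503
635 80.8881751905354 2561
655 80.90011287712257 2534
```

View pics/w13.png

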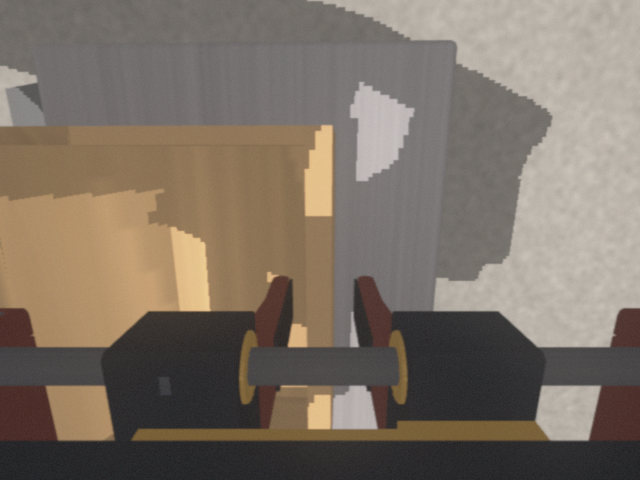

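The tray is flat (floor 80.9 mm everywhere, as expected for the 75 mm pan plus its 6 mm floor). The fingers (columns 290 and 358) are free of the board (307–333). I'll centre them and withdraw upward.

>>> send_rows(rows=[[0,0,-3,0],[-8,0,-0.5,0],[-12,0,-0.7,0],[-15,0,-0.8,0],[-20,0,-1,0],[-25,0,0,0],[-25,0,0,0],[-25,0,0,0],[-25,0,0,0],[0,0,0,0]])

```text
t: 25.97
ee_pos: [685.1, -233.4, 265.9]
orientation: [0.001, 1.616, -0.01]
ft_force: [1.0, -0.1, 0.7]
width: 30.6
```

>>> send_rows(rows=[[-20,20,0,0],[0,30,0,0],[0,30,0,0],[0,30,0,0],[0,30,0,0],[0,30,0,0],[0,30,0,0],[0,30,0,0],[0,30,0,0],[0,0,0,0]])

```text
t: 26.8
ee_pos: [688.7, 34.5, 299.1]
orientation: [0.004, 1.598, -0.018]
ft_force: [-0.7, 0.3, 0.9]
width: 30.8
```

```bash
python3 - <<'E'
from workcell import ctrl
from h import *
o=ctrl.get_obs();print(o['t'],o['ee_pos'])
d=ctrl.get_image('top');np.savez('t14.npz',**d);cv2.imwrite('pics/t14.png',d['img'][:,:,::-1]);P=pts(d)
h=cv2.cvtColor(d['img'],cv2.COLOR_RGB2HSV)
w=(h[...,0]>8)&(h[...,0]<28)&(h[...,1]>80)&(P[...,0]>500)&(P[...,0]<760)&(P[...,1]<-110)&(P[...,1]>-360)&(P[...,2]>60)
t=w&(abs(P[...,2]-135)<5);q=P[t][:,:2].astype(np.float32)
r=cv2.minAreaRect(q);print('rim rect',r,len(q));print('rim x',q[:,0].min(),q[:,0].max(),'y',q[:,1].min(),q[:,1].max())
f=P[w&(P[...,2]<90)];print('floor z',np.median(f[:,2]),f[:,0].min(),f[:,0].max())
E
```

```text
26.8 [688.66095635  34.4874592  299.09470936]
rim rect ((621.2796020507812, -232.92068481445312), (130.9558563232422, 151.75367736816406), 0.21532443165779114) 769
rim x 555.59503 687.0153 y -308.589 -157.13814
floor z 80.52827236217695 590.054654194452 686.5749219329666
```

View pics/t14.png

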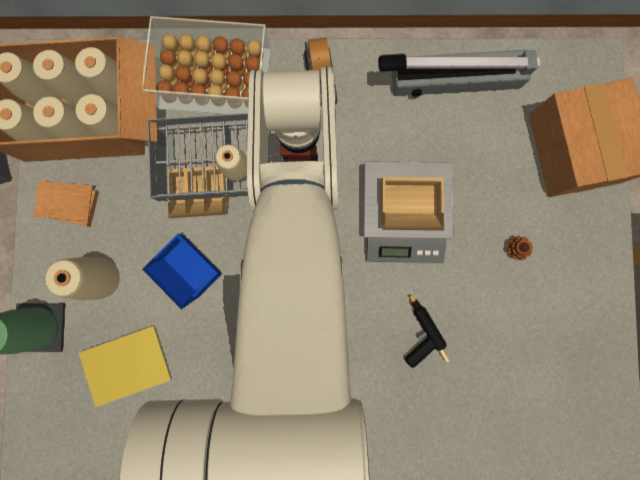

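In the top view the tray sits in the middle of the pan (px 381–444, 177–230) with its slope on the display side. The rim spans x 555.6–687.0, which puts the floor centre at about (642, −233), against the pan centre at (641, −232). The arm hides the jar and orange, so I'll check those from the side.

```bash
python3 - <<'E'
from workcell import ctrl
from h import *
d=ctrl.get_image('side');cv2.imwrite('pics/s15.png',d['img'][:,:,::-1])
E
```

```text
(no output)
```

View pics/s15.png

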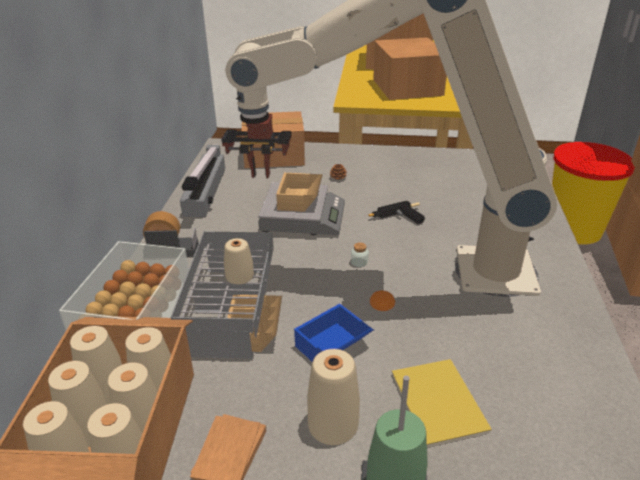

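The jar (359,255), orange (382,300), twine (238,262) and divided tray are where they were at the start. I'm handing in.

```bash
python3 -c "
from workcell import ctrl
print(ctrl.close_job())"
```

```text
the job is handed in; nothing more can be done
None
```

The open tray is on the scale, and I handed the job in at about 27 s of the 50 s allowed; no verdict came back.

**What I did**
- **Drawing out:** The hand only shifts and rolls, so it stayed vertical and could not line up with the 35° board. Instead of pinching the front, I hooked the open fingers behind it and drew the tray straight out, clear of the lip. I then pushed it about 35 mm further from behind to make room.
- **Lifting:** I pinched the tray by its upright back board, not its front, carried it over, and lowered it until it touched the pan before opening the fingers in small steps.

**Last checks**
- **Placing:** The floor centre measured about (642, −233) mm against the pan centre at (641, −232). It was square within about 0.01 rad, and its sloping front was on the display side.
- **Flatness:** The floor read 80.9 mm at all three points I checked, which is flat on the pan.
- **Everything else:** The other tray and the bystanders looked unmoved in the last pictures. I compared most of them by eye rather than measuring them.

**What did not go smoothly**
- The first shallow hook slipped over the rim, so I hooked again deeper.
- The deep hook tipped the tray forward by roughly 0.1 rad while it was being drawn, within the 0.3 rad allowed.
- The hand drifted to nearly 4° of tilt on the way, so the tray touched the pan back edge first and I rolled it flat. The wrist force was about 20 N there, and the front settled the last 3–4 mm as the fingers opened.

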